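# Clamp and stack a stepped stand foot in the gluing jig

## Robot

A 6-joint arm with a two-finger parallel gripper is mounted at the origin on the work surface. World frame = base frame: x ahead of the robot, y to its left, z up, the work surface at z = 0. Lengths are in mm, angles in rad, forces in N, time in s.
With the tool pointing down it reaches from about 350 to 975 mm from the base axis. Payload 7.1 kg.
Tool frame: the origin (TCP) lies midway between the tips of the shut fingers; the grasp point (between the pads) lies 19 mm behind it; z points along the fingers, y is the line along which they close (so a half turn about z gives the same grasp; the last joint's range is limited). The gripper opens to 88 mm and grips with 3 to 60 N. Pads are 20 mm wide; open, the fingers measure 115 mm over their backs; the gripper's body (75 mm by 178 mm) begins 61 mm behind the grasp point.
Start: joints at [-1.256, 0.423, 1.63, -0, 1.089, -0.019], TCP at [204.789, -590.48, 222.675] pointing down, gripper open.
Joint ranges: [-3, 3], [-0.9, 2.11], [0.09, 2.58], [-1.31, 4.45], [0.11, 2.69], [-2.54, 2.54]. Speed limits (rad/s): [2.39, 2.39, 3.01, 3.14, 3.14, 3.14].

## Interface

Orientations are given as a rotation vector (axis times angle).
In Python, from workcell import ctrl gives the robot as it stands.
- The arm moves only by the shell command python3 -m pendant 'ROWS'. ROWS is a JSON object of lists of equal length, an entry for each row: "grip": the opening, from -1 (shut) to 1 (fully open); "linear": the shift along the tool's x, y, z in mm, a list of three; "angular": the turn, a rotation vector about the tool's x, y, z in rad, a list of three. In form: {"grip": [grip, ...], "linear": [[tx, ty, tz], ...], "angular": [[ax, ay, az], ...]}. A call has 1 to 12 rows; each row shifts and turns the commanded pose from where the row before left it, along the tool's axes as they then stand; what a row does not reach is not made up. A row lasts 1/12 s, in which the tool goes at most 41.7 mm and 7.16 degrees, less where a joint would pass 70% of its speed; a pose out of reach is approached as far as the arm can. A call with a gripper value outside its range is refused whole. The fingers move at their own pace and stop on an object; the grip force is fixed at half the most. Time passes only in rows, so rows that do not move let the fingers close. It gives the time, the measured TCP pose, the force, the opening and the grip force at its end, in the units of the state.
- ctrl.get_obs(): the state, without advancing time (a new reading comes with each control period).
- ctrl.get_image(name): name is "scene" or "top" or "wrist"; returns the picture (384x512x3 uint8, red, green, blue); there is no depth.
- ctrl.camera_params(name): a dict with "vfov" (degrees; the focal length in pixels is half the picture's height over the tangent of half this angle, whatever the lens; pixels are square), "cx", "cy" (the principal point, pixels), "R" (3x3) and "t" (3): a world point X has camera coordinates R X + t; the wrist camera has in their place "T_tool_cam" (4x4, takes a point from camera to tool coordinates, whose origin is the TCP and whose axes are the flange's). Camera axes: x right, y down, z forward; pixel columns grow to the right and rows downward; lengths in mm; the calibration is good to about 2 mm. A picture is of the moment at which its call begins: read the wrist's pose just before it. camera_params takes no time and is no camera call.
- ctrl.close_job(): hands the job in; it is judged then, once.
The state is a dict: "t": time; "qpos": joint angles; "qvel": joint speeds; "joint_torque": joint torques, N m; "ee_pos": TCP position; "orientation": TCP orientation; "ft_force": force on the tool from outside, world axes, zero at the start; "moment": the same for the moment, N m; "width": finger opening in mm; "grasp_force": force on a finger pad.
Only numpy, scipy, OpenCV 4.12 (cv2) and the standard library are available. Lean on these libraries where they do the work, as an engineer would, in place of code of your own. Each camera call takes 0.05 s, during which the arm holds its last target. There are 200 camera calls.

## Task

Set up the wooden foot of a hat stand in the gluing jig: swing the clamp lever fully free, use the sliding jaw to push the largest disc fully home in the V stop, and with the jaw against it swing the lever fully tight again. The middle-sized disc and then the smallest one go on top of the largest, flat and well centred, so that the jig is left locked with the stepped stack in it. Leave the thread cone, thread spool, glue jar and pin tin alone.

Things in the scene. Friction and masses are not known exactly. Their poses are not given: they have to be found in the camera images.
- jig: Fixed jig: grey bed 255 mm long (its x), 110 wide, 12 high; origin under the bed's centre, z up. At the +x end a V stop of two steel bars (11 mm high over the bed, inner faces at 45 degrees, open to -x); in the -x half two steel guide strips, 10 mm high, along the edges (y = +-46 mm, x -127 to -7 mm); the jaw slides between them.
- home (a point): Point on the bed's top (z = 12 mm), in the jig's mid-line, 65 mm from the bed's centre towards the V: where the underside centre of the largest disc lies when it touches both bars of the V. Axes as the jig's.
- jaw (a joint): Sliding jaw's position along the jig's +x (m): 0 at the tail, grows towards the V, at most 0.085; 0.072 = touching the disc when that is fully home. Aluminium block 64 mm long, 80 wide, top 42.5 mm above the bench, with a 4 mm steel face plate (72 mm wide, 1 to 11 mm above the bed) on its V side. Slides with about 2 N when the clamp is free, not at all when tight.
- jaw_face (a point): Centre of the jaw's flat steel face that pushes the disc, 6 mm above the bed. Axes as the jig's.
- jaw_back (a point): Centre of the jaw block's rear (-x) face, 15.5 mm above the bed. A finger can push here; stay to the -y side, as the freed lever hangs over the +y side.
- clamp (a joint): Angle of the clamp lever on top of the jaw, about the vertical (rad): 0 = fully tight (arm points 75 degrees from the jig's +x towards its +y, across the jig), 1.31 = fully free (arm swung back to 150 degrees). Grows counter-clockwise seen from above. It bites below about 0.4; tight is under 0.15, free is over 0.9. Needs up to 0.2 Nm.
- clamp_axis (a point): On the lever's turning axis, at the top of its black hub (28 mm in diameter, 43 to 63 mm above the bench), 36 mm behind the jaw's face. x axis: turns with the lever (the arm points 75 degrees counter-clockwise of it).
- clamp_tip (a point): Centre of the black ball (16 mm diameter) at the end of the lever's steel arm (10 mm thick), 62 mm from the axis, 58 mm above the bench.
- base_disc: Largest plain wooden disc, 76 mm diameter, 14 mm thick, lying loose on the jig's bed between jaw and V. Origin: centre of its underside, z up.
- mid_disc: Middle-sized wooden disc, 56 mm diameter, 12 mm thick, lying on the bench. Origin: centre of its underside, z up.
- top_disc: Smallest wooden disc, 36 mm diameter, 12 mm thick, lying on the bench. Origin: centre of its underside, z up.
- thread_spool: Bystander: grey thread spool standing up, 34 mm diameter, 40 mm high. Origin at the underside.
- glue_jar: Bystander: jar with white cap, 52 mm diameter, 65 mm high. Origin at the underside.
- pin_tin: Bystander: low round metal tin, 62 mm diameter, 23 mm high. Origin at the underside.
- thread_cone: Bystander: tall pale thread cone standing up, 48 mm diameter at the foot, 22 mm at the top, 120 mm high. Origin at the underside.

How it is judged:
By the outcome, as a careful person would: the job done as asked, in the order asked, and still so for the second after the job is handed in, with the robot touching nothing.
It also fails if it takes over 67 s, if anything falls off the work surface, if the arm or the gripper's body presses on something with over 40 N, if the wrist force passes 120 N, or if a joint passes its speed limit or range.

## Working session

There is one attempt and no reset: what is moved stays moved. The work goes in short steps, Python scripts to look and compute and a shell command to move; the robot and the scene stay as the last step left them, time stands still between calls to the robot, and variables do not carry over. Pictures are saved under pics/ and viewed, at most 14 in all, crops included, and the job is handed in when it is done.

```bash
ls; mkdir -p pics
cat > h.py <<'E'
import numpy as np,cv2
from workcell import ctrl
from scipy.spatial.transform import Rotation as Ro
def cam(n,o=None):
    p=ctrl.camera_params(n)
    f=192/np.tan(np.radians(p['vfov'])/2)
    if n=='wrist':
        o=o or ctrl.get_obs(); T=np.eye(4);T[:3,:3]=Ro.from_rotvec(o['orientation']).as_matrix();T[:3,3]=o['ee_pos']
        M=np.linalg.inv(T@np.array(p['T_tool_cam'])); R,t=M[:3,:3],M[:3,3]
    else: R,t=np.array(p['R']),np.array(p['t'])
    return f,p['cx'],p['cy'],R,t
def ray(c,u,v):
    f,cx,cy,R,t=c; d=R.T@np.array([(u-cx)/f,(v-cy)/f,1.]); return -R.T@t,d
def plane(c,u,v,z):
    o,d=ray(c,u,v); return o+d*(z-o[2])/d[2]
def proj(c,X):
    f,cx,cy,R,t=c; q=R@np.array(X,float)+t; return cx+f*q[0]/q[2],cy+f*q[1]/q[2]
def snap(n,name):
    o=ctrl.get_obs(); im=ctrl.get_image(n); cv2.imwrite(f'pics/{name}.png',im[:,:,::-1]); return im,cam(n,o)
E
python3 - <<'E'
from h import *
a,_=snap('scene','s0');b,_=snap('top','t0')
cv2.imwrite('pics/st0.png',np.hstack([a,b])[:,:,::-1][:, :])
for n in('scene','top','wrist'):print(n,ctrl.camera_params(n))
print(ctrl.get_obs())
E
```

```text
pics
scene {'vfov': 42.67326979431443, 'cx': 253.3106022646473, 'cy': 195.4780027850653, 'R': array([[-0.72835665,  0.68495343, -0.01831365],
       [ 0.47670551,  0.48735188, -0.73160098],
       [-0.49218742, -0.54159666, -0.68148706]]), 't': array([ 377.35949422, -195.87669918, 1532.68763893])}
top {'vfov': 48.53441450755735, 'cx': 254.38765309414273, 'cy': 196.96954482513294, 'R': array([[-0.02912578, -0.99933531, -0.02192326],
       [-0.9881519 ,  0.0320924 , -0.1500863 ],
       [ 0.15069011,  0.01729213, -0.9884298 ]]), 't': array([  34.73261033,  507.0864068 , 1346.63208376])}
wrist {'vfov': 71.5481811757821, 'cx': 253.53258546160728, 'cy': 189.50155921772063, 'T_tool_cam': array([[ 5.04255759e-04, -9.68803621e-01, -2.47829152e-01,
         6.83618149e+01],
       [ 9.99999442e-01,  7.18704266e-04, -7.74839508e-04,
        -2.06052740e-01],
       [ 9.28783191e-04, -2.47828623e-01,  9.68803443e-01,
        -1.63134214e+02],
       [ 0.00000000e+00,  0.00000000e+00,  0.00000000e+00,
         1.00000000e+00]])}
{'t': 0.1, 'qpos': array([-1.25602130e+00,  4.23770170e-01,  1.63059267e+00,  1.54606372e-05,
        1.08856896e+00, -1.90053475e-02]), 'qvel': array([ 0.00113255, -0.00189729, -0.00389973, -0.00298012, -0.00134824,
       -0.00028245]), 'joint_torque': array([ 6.26580550e-04, -5.45612955e+01, -2.74327433e+01,  6.45602262e-02,
        1.87789119e-02, -2.70025419e-05]), 'ee_pos': array([ 204.63572397, -590.0368575 ,  221.98404262]), 'orientation': array([-3.09663750e+00, -5.21639062e-01,  2.88551478e-04]), 'ft_force': array([-0.2800365 ,  0.43089724, -0.51769742]), 'moment': array([ 0.07553017,  0.00921553, -0.03083318]), 'grasp_force': 0.0, 'width': 88.00437910627114}
```

View pics/t0.png

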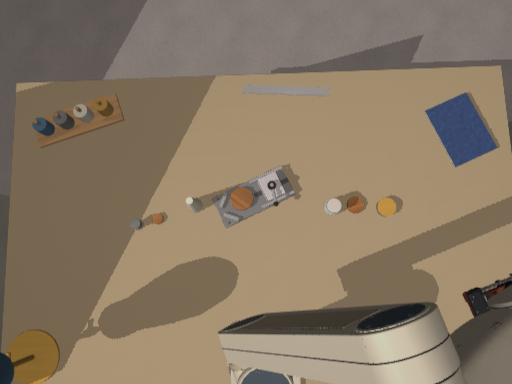

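View pics/s0.png

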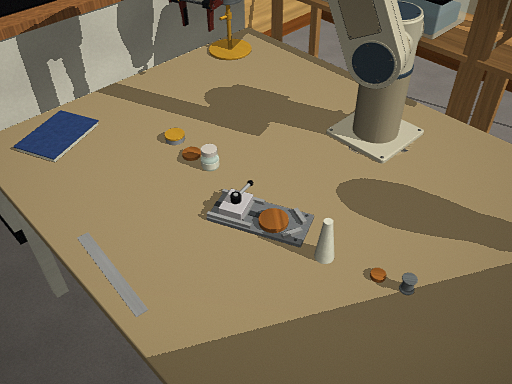

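The top view shows the jig around (254,196), with the base disc at (242,198), the V to the left and the lever ball at (277,204). The mid disc is at (355,205) between the jar and the tin. The top disc is at (158,218) beside the spool, and the cone is at (193,204) near the V end. In the scene view the mid disc is at (191,153), the top disc at (378,274) and the base disc at (273,219).

Run:
```python
from h import *
ims={n:(cv2.imread(f'pics/{f}0.png'),cam(n)) for n,f in(('top','t'),('scene','s'))}
seeds={'mid':((355,205),(191,153),12),'top':((158,218),(378,274),12),'base':((242,198),(273,219),26)}
r={}
for k,(a,b,z) in seeds.items():
    cs=[]
    for (n,(im,c)),s in zip(ims.items(),(a,b)):
        hsv=cv2.cvtColor(im,cv2.COLOR_BGR2HSV); m=((hsv[...,0]<14)&(hsv[...,1]>150)&(hsv[...,2]>70)).astype(np.uint8)
        nl,l,st,ce=cv2.connectedComponentsWithStats(m)
        i=min(range(1,nl),key=lambda i:np.hypot(*(ce[i]-s))+(st[i,4]<15)*999)
        cs.append((c,ce[i])); print(k,n,ce[i],st[i],plane(c,*ce[i],z).round(1))
    (o1,d1),(o2,d2)=[ray(c,*p) for c,p in cs]
    A=np.stack([d1,-d2],1); q=np.linalg.lstsq(A,o2-o1,rcond=None)[0]; print('  tri',(o1+d1*q[0]).round(1),(o2+d2*q[1]).round(1))
c=ims['top'][1]
for k,p,z in [('corners',(290,168),12),('',(295,189),12),('',(231,225),12),('',(213,203),12),('ball',(277,204),58),('hub',(271.5,185),63),('cone foot',(196,209),0),('jar cap',(334,206),65),('tin',(387,207),23),('spool',(137,224),40)]: print(k,plane(c,*p,z).round(0))
```

```text
mid top [354.65413534 204.72932331] [347 197  16  15 133] [ 475.5 -309.4   12. ]
mid scene [210.9   24.35] [210  17   4  13  20] [-132.  -956.5   12. ]
  tri [ 424.9 -222.1  412.1] [ 431.  -227.9  414.1]
top top [156.69444444 218.66666667] [153 214   9  10  36] [449.9 344.7  12. ]
top scene [296.03100775  23.54263566] [282  12  29  24 258] [-392.5 -701.8   12. ]
  tri [391.4 209.1 553.6] [497.2 102.1 538.2]
base top [240.85654008 199.07594937] [231 188  21  21 237] [504.3  63.9  26. ]
base scene [267.59375  32.78125] [263  30   9   7  32] [-223.4 -702.7   26. ]
  tri [437.1  41.4 478.4] [472.    5.  481.7]
corners [ 606. -102.   12.]
 [ 534. -116.   12.]
 [421.  99.  12.]
 [496. 157.  12.]
ball [480. -53.  58.]
hub [541. -37.  63.]
cone foot [480. 216.   0.]
jar cap [ 467. -233.   65.]
tin [ 463. -411.   23.]
spool [432. 402.  40.]
```

```bash
python3 -m pendant '{"grip":[1,1,1,1,1,1,1,1,1,1],"linear":[[24,-25,-1.5],[24,-25,-1.5],[24,-25,-1.5],[24,-25,-1.5],[24,-25,-1.5],[24,-25,-1.5],[24,-25,-1.5],[24,-25,-1.5],[24,-25,-1.5],[24,-25,-1.5]],"angular":[[0,0,0],[0,0,0],[0,0,0],[0,0,0],[0,0,0],[0,0,0],[0,0,0],[0,0,0],[0,0,0],[0,0,0]]}'
python3 -c "
from h import *
import pickle
o=ctrl.get_obs();snap('wrist','w1');pickle.dump(cam('wrist',o),open('w1.pkl','wb'))"
python3 -m pendant '{"grip":[1,1,1,1,1,1,1,1,1,1,1],"linear":[[24,-25,-1.5],[24,-25,-1.5],[24,-25,-1.5],[24,-25,-1.5],[24,-25,-1.5],[24,-25,-1.5],[24,-25,-1.5],[24,-25,-1.5],[24,-25,-1.5],[24,-25,-1.5],[0,0,0]],"angular":[[0,0,0],[0,0,0],[0,0,0],[0,0,0],[0,0,0],[0,0,0],[0,0,0],[0,0,0],[0,0,0],[0,0,0],[0,0,0]]}'
python3 -c "
from h import *
import pickle
o=ctrl.get_obs();snap('wrist','w2');pickle.dump(cam('wrist',o),open('w2.pkl','wb'))
a=cv2.imread('pics/w1.png');cv2.imwrite('pics/w12.png',cv2.resize(np.hstack([a,cv2.imread('pics/w2.png')]),(800,300)))"
```

```text
t: 0.93
ee_pos: [349.8, -274.0, 237.6]
orientation: [-3.098, -0.521, 0.0]
ft_force: [-0.2, -0.3, -0.2]
width: 88.0
grasp_force: 0.0
t: 1.9
ee_pos: [496.8, 43.5, 253.0]
orientation: [-3.096, -0.527, -0.004]
ft_force: [-0.7, -0.3, 0.8]
width: 87.9
grasp_force: 0.0
```

View pics/w2.png

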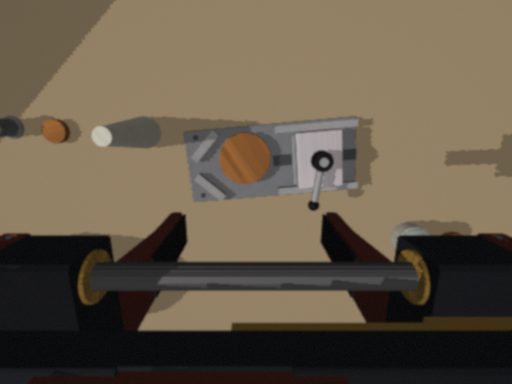

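In w2 the jig runs from (185,131) to (357,187), with the base disc at (245,158), the hub at (322,161) and the ball at (313,205). The V is on the left, the top disc is at (55,131) and the cone's tip is at (103,136).

Run:
```python
from h import *
import pickle
C={'w1':pickle.load(open('w1.pkl','rb')),'w2':pickle.load(open('w2.pkl','rb')),'t0':cam('top'),'s0':cam('scene')}
I={k:cv2.imread(f'pics/{k}.png') for k in C}
def near(k,m,X,amin=25):
    p=proj(C[k],X); nl,l,st,ce=cv2.connectedComponentsWithStats(m.astype(np.uint8))
    ok=[i for i in range(1,nl) if st[i,4]>=amin]
    if not ok: return None
    i=min(ok,key=lambda i:np.hypot(*(ce[i]-p))); 
    if np.hypot(*(ce[i]-p))>25: return None
    cn=max(cv2.findContours((l==i).astype(np.uint8),0,1)[0],key=len)[:,0].astype(float)
    return ce[i],st[i,4],cn
for k,X,z in (('mid',(475,-309,12),12),('top',(450,345,12),12),('base',(504,64,26),26)):
    cs=[]
    for n in C:
        h=cv2.cvtColor(I[n],cv2.COLOR_BGR2HSV); m=((h[...,0]<14)&(h[...,1]>130)&(h[...,2]>60))
        r=near(n,m,X)
        if r is None: continue
        P=np.array([plane(C[n],*p,z)[:2] for p in r[2]]); (cc,rad)=cv2.minEnclosingCircle(P.astype(np.float32))
        print(k,n,r[0].round(1),r[1],plane(C[n],*r[0],z)[:2].round(1),'circ',np.round(cc,1),round(rad,1)); cs.append((n,r[0]))
    A=[];b=[]
    for n,p in cs:
        o,d=ray(C[n],*p); d/=np.linalg.norm(d); Q=np.eye(3)-np.outer(d,d); A.append(Q);b.append(Q@o)
    print('  tri',np.linalg.lstsq(np.vstack(A),np.hstack(b),rcond=None)[0].round(1))
h=cv2.cvtColor(I['w2'],cv2.COLOR_BGR2HSV)
print('sat bed',h[140,270],h[195,250],'tan',h[100,270],h[220,250])
hub=near('w2',h[...,2]<45,(541,-37,63),20); print('hub',hub[0],hub[1],plane(C['w2'],*hub[0],63))
m=(h[...,1]<60); m[205:]=0; m[:, :165]=0; m[:,375:]=0
m=cv2.morphologyEx(m.astype(np.uint8),cv2.MORPH_CLOSE,np.ones((5,5)))
cn=max(cv2.findContours(m,0,1)[0],key=cv2.contourArea)[:,0].astype(float)
P=np.array([plane(C['w2'],*p,12)[:2] for p in cn]).astype(np.float32)
r=cv2.minAreaRect(P); print(r); print(cv2.boxPoints(r).round(1))
cv2.imwrite('pics/jig.png',cv2.resize(I['w2'][100:220,160:380],None,fx=3.6,fy=3.6,interpolation=cv2.INTER_CUBIC))
```

```text
mid t0 [354.6 204.8] 134 [ 475.3 -309.4] circ [ 476.8 -310. ] 26.3
  tri [ 461.6 -285.7  120.6]
top t0 [156.8 218.6] 37 [450.1 344.2] circ [451.  342.2] 15.6
  tri [437.7 315.7 126.2]
base t0 [241.4 198.6] 277 [505.7  62.2] circ [507.5  62.7] 36.7
  tri [498.1  59.7  77.4]
sat bed [120   6  82] [120   2 110] tan [ 18  79 148] [ 18  80 149]
hub [321.21938776 160.03061224] 196 [544.29228966 -34.56714848  63.        ]
((507.86083984375, 16.823577880859375), (130.63768005371094, 260.6932373046875), 24.138994216918945)
[[ 394.9  109.1]
 [ 501.6 -128.8]
 [ 620.8  -75.4]
 [ 514.2  162.5]]
```

View pics/jig.png

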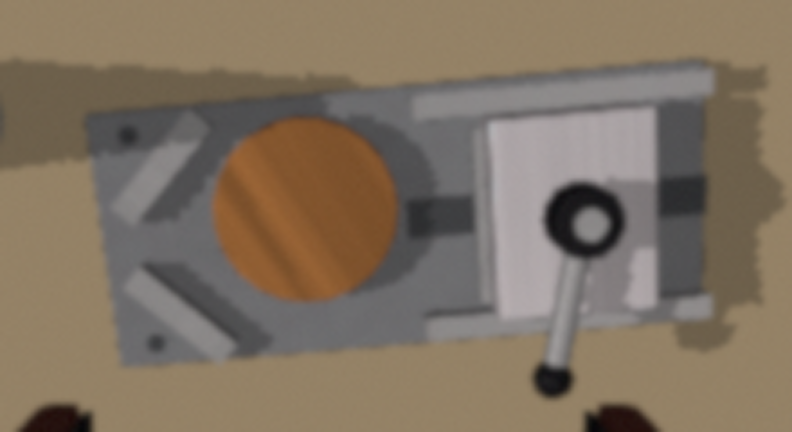

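The crop shows the bed's V end from (88,115) to (123,366) and the midline slot at (440,217) and (683,195). The disc is at (305,209), the hub at (584,220) and the ball at (552,380).

Run:
```python
from h import *
import pickle
C={'w1':pickle.load(open('w1.pkl','rb')),'w2':pickle.load(open('w2.pkl','rb')),'t0':cam('top'),'s0':cam('scene')}
I={k:cv2.imread(f'pics/{k}.png') for k in C}
hh={k:cv2.cvtColor(I[k],cv2.COLOR_BGR2HSV) for k in C}
print(hh['w2'][158,245],hh['w2'][131,55],hh['s0'][219,273],hh['s0'][153,191],hh['s0'][274,378])
for k,X,z in (('mid',(475,-309,12),12),('top',(450,345,12),12),('base',(504,64,26),26)):
    A=[];b=[]
    for n in C:
        h=hh[n]; m=((h[...,0]<15)&(h[...,1]>140)&(h[...,2]>50)).astype(np.uint8)
        m=cv2.morphologyEx(m,cv2.MORPH_OPEN,np.ones((3,3)))
        p=proj(C[n],X)
        if not(0<p[0]<512 and 0<p[1]<384):continue
        nl,l,st,ce=cv2.connectedComponentsWithStats(m)
        i=min(range(1,nl),key=lambda i:np.hypot(*(ce[i]-p))+(st[i,4]<25)*500)
        print(k,n,np.round(p,0),ce[i].round(1),st[i],end=' ')
        if np.hypot(*(ce[i]-p))>20: print('skip');continue
        cn=max(cv2.findContours((l==i).astype(np.uint8),0,1)[0],key=len)[:,0].astype(float)
        print(plane(C[n],*ce[i],z)[:2].round(1),cv2.minEnclosingCircle(np.array([plane(C[n],*q,z)[:2] for q in cn]).astype(np.float32)))
        o,d=ray(C[n],*ce[i]); d/=np.linalg.norm(d); Q=np.eye(3)-np.outer(d,d); A.append(Q);b.append(Q@o)
    print('  tri',np.linalg.lstsq(np.vstack(A),np.hstack(b),rcond=None)[0].round(1))
c=C['w2'];g=lambda u,v,z:plane(c,160+(u+.5)/3.6-.5,100+(v+.5)/3.6-.5,z)[:2]
a,b2=g(88,115,12),g(123,366,12);print('Vend',a,b2,np.linalg.norm(a-b2))
s1,s2=g(440,217,12),g(683,195,12);mid=(a+b2)/2
for d in (s2-s1,s2-mid,[(b2-a)[1],-(b2-a)[0]]): d=-np.array(d);print('ang',np.degrees(np.arctan2(d[1],d[0])))
th=np.arctan2(*(mid-s2)[::-1]);ex=np.array([np.cos(th),np.sin(th)]);ey=np.array([-ex[1],ex[0]]);org=mid-127.5*ex
print('origin',org,th)
for n,q in dict(hub=g(584,220,63),ball=g(552,380,58),base=g(305,209,26),tail=g(705,200,12),jawrearL=g(657,108,42.5),jawrearR=g(657,308,42.5)).items(): print(n,q.round(1),'jig',((q-org)@ex).round(1),((q-org)@ey).round(1))
```

```text
[ 14 169 128] [ 14 167 142] [ 14 191 143] [ 14 190  98] [ 14 187 162]
mid w1 [308.  93.] [310.6  91.5] [ 291   71   40   41 1280] [ 477.6 -312.2] ((477.4143981933594, -311.97821044921875), 27.45350456237793)
mid w2 [450. 250.] [244.5 157.6] [ 220  133   50   50 1939] skip
mid t0 [355. 205.] [355.  204.3] [347 197  17  16 213] [ 476.9 -310.8] ((476.9214782714844, -310.8463439941406), 27.22777557373047)
mid s0 [192. 152.] [193.6 154.9] [187 151  14   9  77] [ 481.  -295.9] ((481.3168029785156, -295.7337646484375), 25.52167320251465)
  tri [ 476.7 -311.4    2. ]
top w2 [ 52. 130.] [ 54.5 130.3] [ 42 119  26  23 475] [451.5 341.3] ((452.1616516113281, 341.2247314453125), 19.563087463378906)
top t0 [157. 219.] [157.2 218.4] [153 214  10  10  78] [450.7 343. ] ((450.960205078125, 342.92974853515625), 16.323543548583984)
top s0 [379. 274.] [381.5 275.7] [377 269   9  14  71] [450.3 351.8] ((452.9580993652344, 348.2955017089844), 20.3774471282959)
  tri [449.1 346.9   5.7]
base w2 [242. 160.] [244.5 157.6] [ 220  133   50   50 1939] [508.5  62.4] ((507.7645568847656, 62.35610580444336), 36.54927062988281)
base t0 [241. 199.] [241.2 198.3] [231 188  22  21 371] [507.   62.8] ((507.0466613769531, 63.03139877319336), 36.26545715332031)
base s0 [275. 218.] [273.2 221.6] [271 218   5   8  28] [515.4  70.3] ((515.48095703125, 69.52410888671875), 13.131233215332031)
  tri [507.9  62.9  15.6]
Vend [513.5017337  159.35413651] [414.47684675 115.5561616 ] 108.278302723668
ang 114.57826241556037
ang 114.31192906949184
ang -66.14054795376401
origin [516.48156364  21.26215774] 1.9951195365688503
hub [543.7 -35.7] jig -63.2 -1.3
ball [481.3 -49.9] jig -50.4 61.3
base [508.3  62.5] jig 41.0 -9.6
tail [565.9 -95.1] jig -126.4 2.9
jawrearL [591.3 -51.1] jig -96.8 -38.4
jawrearR [519.8 -83. ] jig -96.4 39.9
```

```bash
python3 -m pendant '{"grip":[-1,-1,-1,-1,-1,-1,-1,-1,-1,-1,-1,-1],"linear":[[0,0,10],[0,0,10],[0,0,10],[0,0,10],[0,0,10],[0,0,10],[0,0,10],[0,0,10],[0,0,10],[0,0,10],[0,0,10],[0,0,10]],"angular":[[0,0,-0.12],[0,0,-0.12],[0,0,-0.12],[0,0,-0.12],[0,0,-0.12],[0,0,-0.12],[0,0,-0.12],[0,0,-0.12],[0,0,-0.12],[0,0,-0.12],[0,0,-0.12],[0,0,-0.12]]}'
python3 -m pendant '{"grip":[-1,-1,-1,-1],"linear":[[-15,-10,0],[-15,-10,0],[-15,-10,0],[0,0,0]],"angular":[[0,0,-0.11],[0,0,-0.106],[0,0,0],[0,0,0]]}'
cat >> h.py <<'E'
import sys
TH=np.radians(114.2);EX=np.array([np.cos(TH),np.sin(TH)]);EY=np.array([-EX[1],EX[0]]);ORG=np.array([516.5,21.3])
def jig(p): d=np.array(p)[:2]-ORG; return np.array([d@EX,d@EY])
def world(x,y): return ORG+x*EX+y*EY
def st():
    o=ctrl.get_obs(); r=Ro.from_rotvec(o['orientation']).as_matrix()
    print('jig',jig(o['ee_pos']).round(1),'z',o['ee_pos'][2].round(1),'yaw',np.degrees(np.arctan2(r[1,0],r[0,0])).round(2),'tilt',r[:2,2].round(4),'w',round(o['width'],1),'F jig',(np.array([EX,EY])@o['ft_force'][:2]).round(1),o['ft_force'][2].round(1),'t',round(o['t'],1))
    return o
E
python3 -c "
from h import *
st();im,c=snap('wrist','w3')
h=cv2.cvtColor(im,cv2.COLOR_RGB2HSV)
import pickle;pickle.dump(c,open('w3.pkl','wb'))"
```

```text
t: 2.95
ee_pos: [493.7, 38.1, 132.0]
orientation: [-1.979, -2.44, 0.001]
ft_force: [-0.5, -0.1, -0.6]
width: 11.7
grasp_force: 0.0
t: 3.28
ee_pos: [478.3, -15.3, 132.3]
orientation: [-1.713, -2.632, 0.002]
ft_force: [-0.4, 0.5, -0.3]
width: 0.8
grasp_force: 0.0
jig [-17.7  49.9] z 132.3 yaw 113.88 tilt [-0.0017 -0.0005] w 0.8 F jig [0.6 0.2] -0.3 t 3.3
```

View pics/w3.png

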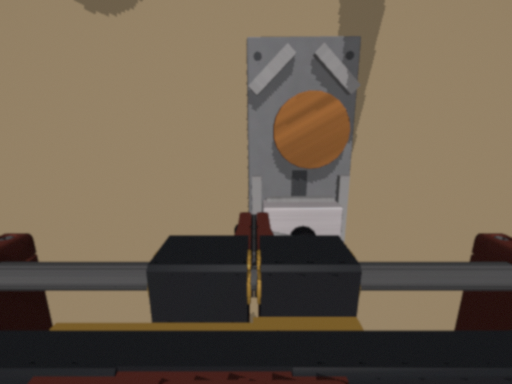

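View w3 is aligned with the jig: bed corners at (247,38) and (359,38), bolts at (257,56) and (350,56), and the disc at (312,130). The shut fingers are clear of the lever.

Run:
```python
from h import *
import pickle
c=pickle.load(open('w3.pkl','rb'))
im=cv2.imread('pics/w3.png');g=cv2.cvtColor(im,cv2.COLOR_BGR2HSV)[...,1]
m=(g<50)
rows=[]
for v in range(46,170,4):
    xs=np.where(m[v,225:385])[0]+225
    if len(xs): rows.append((v,xs[0]-.5,xs[-1]+.5))
L=np.array([plane(c,a,v,12)[:2] for v,a,b in rows]);R=np.array([plane(c,b,v,12)[:2] for v,a,b in rows])
for n,P in(('L',L),('R',R)):
    d=cv2.fitLine(P.astype(np.float32),cv2.DIST_HUBER,0,.01,.01).ravel(); s=np.sign(d[1]);print(n,np.degrees(np.arctan2(d[1]*s,d[0]*s)),np.median([jig(p)[1] for p in P]))
T=[]
for u in range(252,354,4):
    ys=np.where(m[20:60,u])[0]; 
    if len(ys):T.append(plane(c,u,ys[0]+20-.5,12)[:2])
d=cv2.fitLine(np.array(T,np.float32),cv2.DIST_HUBER,0,.01,.01).ravel();print('end',np.degrees(np.arctan2(d[1],d[0])),np.median([jig(p)[0] for p in T]))
for b in((257,56),(350,56)):print('bolt',jig(plane(c,*b,12)))
h=cv2.cvtColor(im,cv2.COLOR_BGR2HSV);mm=((h[...,0]<16)&(h[...,1]>150)&(h[...,2]>50)).astype(np.uint8);mm[210:]=0
cn=max(cv2.findContours(mm,0,1)[0],key=cv2.contourArea)[:,0].astype(float)
q=cv2.minEnclosingCircle(np.array([plane(c,*p,26)[:2] for p in cn]).astype(np.float32));print('base',jig(q[0]),q[1])
# face front edge of block
print('block front',[jig(plane(c,u,v,42.5)).round(1) for u,v in((264,209),(340,209))])
```

```text
L 114.23309 55.17429312764908
R 114.289276 -54.364440918427846
end 24.593079 129.14217180637132
bolt [111.6387288   44.99848462]
bolt [111.15011109 -45.49074355]
base [41.10443627 -8.0779463 ] 36.8808479309082
block front [array([-34.8,  38.6]), array([-35.2, -37.2])]
```

```bash
sed -i 's/ORG=np.array(\[516.5,21.3\])/ORG=np.array([516.2,22.0])/' h.py
python3 -m pendant '{"grip":[-1,-1,-1,-1,-1],"linear":[[0,3,21],[-2,3,21],[0,0,20],[0,0,20],[0,0,0]],"angular":[[0,0,0],[0,0,0],[0,0,0],[0,0,0],[0,0,0]]}'
python3 -m pendant '{"grip":[-1,-1,-1,-1,-1,-1,-1],"linear":[[-7,0,0],[-7,0,0],[-6,-2,0],[-6,-3,0],[-6,-3,0],[-7,0,0],[-7,-1,0]],"angular":[[0,0,0],[0,0,0],[0,0,0],[0,0,0],[0,0,0],[0,0,0],[0,0,0]]}'
python3 -c "
from h import *
st()"
python3 -m pendant '{"grip":[-1,-1,-1,-1,-1],"linear":[[-7,0,0],[-6,3,0],[-6,3,0],[-6,3,0],[0,0,0]],"angular":[[0,0,0],[0,0,0],[0,0,0],[0,0,0],[0,0,0]]}'
python3 -c "
from h import *
st();im,c=snap('wrist','w4');im,c=snap('top','t4');cv2.imwrite('pics/t4c.png',cv2.resize(im[150:240,190:320,::-1],None,fx=5,fy=5))"
```

```text
t: 3.75
ee_pos: [483.8, -11.8, 47.9]
orientation: [-1.709, -2.63, 0.004]
ft_force: [-0.4, 0.1, -0.6]
width: 0.5
grasp_force: 0.0
t: 4.33
ee_pos: [497.4, -58.5, 51.3]
orientation: [1.711, 2.633, 0.001]
ft_force: [2.6, 3.3, 0.5]
width: 0.4
grasp_force: 1.6
jig [-65.7  50.2] z 51.3 yaw 113.99 tilt [ 0.0016 -0.0001] w 0.4 F jig [ 1.9 -3.7] 0.5 t 4.3
t: 4.75
ee_pos: [515.6, -77.8, 50.4]
orientation: [-1.711, -2.634, 0.001]
ft_force: [-0.8, -0.2, 0.8]
width: 0.3
grasp_force: 0.7
jig [-90.8  41.4] z 50.4 yaw 113.98 tilt [-0.0002 -0.0003] w 0.3 F jig [0.1 0.9] 0.8 t 4.8
```

View pics/t4c.png

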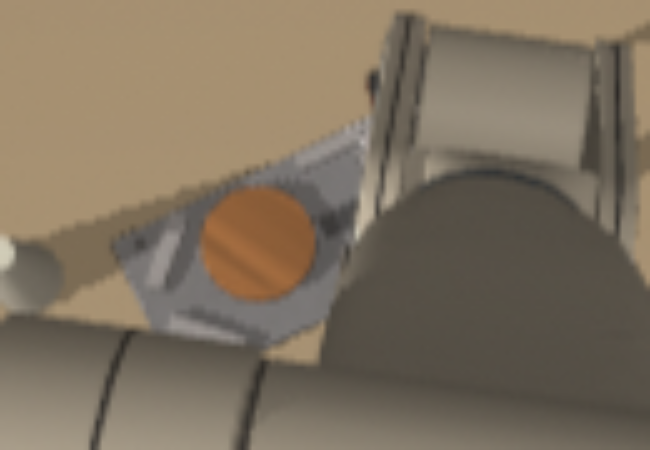

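The arm hides the jaw in this view, so I'll feel for the lever's stop instead.

```bash
python3 -m pendant '{"grip":[-1,-1,-1,-1],"linear":[[-4,3,0],[-4,3,0],[-3,3,0],[0,0,0]],"angular":[[0,0,0],[0,0,0],[0,0,0],[0,0,0]]}'
python3 -c "
from h import *
st()"
python3 -m pendant '{"grip":[-1,-1,-1],"linear":[[-2,3,0],[-2,3,0],[0,0,0]],"angular":[[0,0,0],[0,0,0],[0,0,0]]}'
python3 -c "
from h import *
st()"
```

```text
t: 5.18
ee_pos: [527.6, -83.1, 50.5]
orientation: [-1.71, -2.634, 0.001]
ft_force: [-4.3, 2.5, 1.5]
width: 0.4
grasp_force: 1.9
jig [-100.5   32.7] z 50.5 yaw 114.01 tilt [-0.0015  0.0006] w 0.4 F jig [4.  2.9] 1.5 t 5.2
t: 5.43
ee_pos: [528.7, -83.3, 49.7]
orientation: [-1.704, -2.624, 0.008]
ft_force: [-18.9, 4.1, 10.1]
width: 0.6
grasp_force: 9.5
jig [-101.1   31.8] z 49.7 yaw 114.01 tilt [-0.0135  0.0024] w 0.6 F jig [11.5 15.6] 10.1 t 5.4
```

```bash
python3 -m pendant '{"grip":[-1,-1,-1,-1,-1,-1,-1],"linear":[[4,-8,0],[0,0,-25],[0,0,-30],[-15,17,-30],[-15,18,-10],[-15,18,0],[0,0,0]],"angular":[[0,0,0],[0,0,0],[0,0,0],[0,0,0],[0,0,0],[0,0,0],[0,0,0]]}'
python3 -c "
from h import *
import pickle
st();im,c=snap('wrist','w5');pickle.dump(c,open('w5.pkl','wb'))"
```

```text
t: 6.02
ee_pos: [598.9, -105.2, 148.4]
orientation: [1.706, 2.627, 0.006]
ft_force: [0.8, -0.5, 0.3]
width: 0.2
grasp_force: 0.0
jig [-149.9  -23.3] z 148.4 yaw 114.0 tilt [ 0.0098 -0.0021] w 0.2 F jig [-0.8 -0.6] 0.3 t 6.0
```

View pics/w5.png

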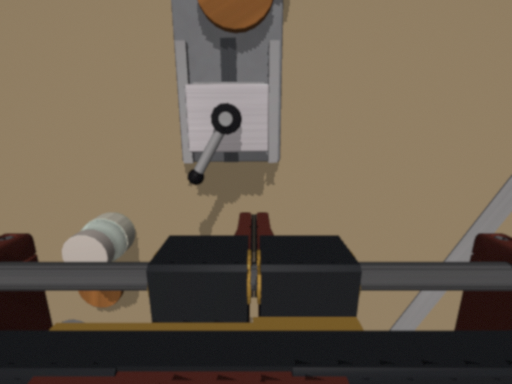

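In w5 the lever is swung back, with the hub at (226,119) and the ball at (196,177). The jaw's rear edge is at about v=151.

```bash
python3 -c "
from h import *
import pickle
c=pickle.load(open('w5.pkl','rb'))
h=jig(plane(c,226,119,63));b=jig(plane(c,196,177,58));print('hub',h,'ball',b,np.degrees(np.arctan2(*(b-h)[::-1])),'rear',jig(plane(c,228,151.5,42.5)),'front',jig(plane(c,228,84,42.5)),'tail',jig(plane(c,228,163,12)))"
```

```text
hub [-80.61751695  -0.44439543] ball [-134.79479711   30.60772394] 150.18049418127154 rear [-112.09021962    0.33850001] front [-48.63945376  -1.38405641] tail [-128.52267091    3.35251281]
```

```bash
python3 -m pendant '{"grip":[-1,-1,-1,-1,-1],"linear":[[0,-2,32],[0,-2,32],[0,0,32],[0,0,29],[0,0,0]],"angular":[[0,0,0],[0,0,0],[0,0,0],[0,0,0],[0,0,0]]}'
python3 -m pendant '{"grip":[-1,-1,-1,-1,-1,-1,-1,-1,-1,-1,-1,-1],"linear":[[10,0,0],[8,0,0],[7,0,0],[6,0,0],[6,0,0],[6,0,0],[6,0,0],[6,0,0],[6,0,0],[6,0,0],[6,0,0],[6,0,0]],"angular":[[0,0,0],[0,0,0],[0,0,0],[0,0,0],[0,0,0],[0,0,0],[0,0,0],[0,0,0],[0,0,0],[0,0,0],[0,0,0],[0,0,0]]}'
python3 -c "
from h import *
st()"
```

```text
t: 6.48
ee_pos: [584.2, -104.3, 15.3]
orientation: [-1.706, -2.628, 0.006]
ft_force: [-0.7, 0.3, 0.4]
width: 0.7
grasp_force: 0.0
t: 7.48
ee_pos: [556.6, -32.6, 20.7]
orientation: [1.711, 2.635, 0.0]
ft_force: [1.1, -1.9, 0.8]
width: 0.2
grasp_force: 1.0
jig [-66.3 -14.5] z 20.7 yaw 114.01 tilt [ 0.0001 -0.    ] w 0.2 F jig [-2.2 -0.2] 0.8 t 7.5
```

```bash
python3 -m pendant '{"grip":[-1,-1,-1,-1,-1],"linear":[[4,0,0],[4,0,0],[3,0,0],[2,0,0],[0,0,0]],"angular":[[0,0,0],[0,0,0],[0,0,0],[0,0,0],[0,0,0]]}'
python3 -c "
from h import *
st()"
python3 -m pendant '{"grip":[-1,-1,-1],"linear":[[2,0,0],[1,0,0],[0,0,0]],"angular":[[0,0,0],[0,0,0],[0,0,0]]}'
python3 -c "
from h import *
st()"
```

```text
t: 7.9
ee_pos: [551.0, -20.8, 20.6]
orientation: [-1.71, -2.634, 0.0]
ft_force: [-0.2, 0.7, -1.2]
width: 0.6
grasp_force: 0.0
jig [-53.3 -14.2] z 20.6 yaw 114.01 tilt [-0.0007  0.0003] w 0.6 F jig [ 0.7 -0.1] -1.2 t 7.9
t: 8.15
ee_pos: [550.3, -19.2, 20.5]
orientation: [1.71, 2.635, -0.001]
ft_force: [1.5, -6.0, -0.3]
width: 0.6
grasp_force: 3.2
jig [-51.6 -14.2] z 20.5 yaw 114.03 tilt [ 0.0002 -0.001 ] w 0.6 F jig [-6.   1.1] -0.3 t 8.2
```

```bash
python3 -m pendant '{"grip":[-1,-1,-1],"linear":[[2,0,0],[1,0,0],[0,0,0]],"angular":[[0,0,0],[0,0,0],[0,0,0]]}'
python3 -c "
from h import *
st()"
python3 -m pendant '{"grip":[-1,-1,-1],"linear":[[1,0,0],[1,0,0],[0,0,0]],"angular":[[0,0,0],[0,0,0],[0,0,0]]}'
python3 -c "
from h import *
st()"
```

```text
t: 8.4
ee_pos: [550.2, -18.8, 20.6]
orientation: [1.707, 2.633, -0.003]
ft_force: [3.4, -21.9, -4.9]
width: 0.7
grasp_force: 10.8
jig [-51.2 -14.3] z 20.6 yaw 114.09 tilt [ 0.0025 -0.0037] w 0.7 F jig [-21.4   5.9] -4.9 t 8.4
t: 8.65
ee_pos: [550.2, -18.6, 20.7]
orientation: [1.705, 2.631, -0.004]
ft_force: [5.7, -32.5, -7.3]
width: 0.3
grasp_force: 15.9
jig [-51.  -14.3] z 20.7 yaw 114.12 tilt [ 0.0039 -0.0054] w 0.3 F jig [-31.9   8.1] -7.3 t 8.7
```

```bash
python3 -m pendant '{"grip":[-1,-1,-1,-1,-1],"linear":[[-12,0,0],[0,0,-15],[-3,-5,-15],[-2,-5,0],[0,0,0]],"angular":[[0,0,0],[0,0,0],[0,0,0],[0,0,0],[0,0,0]]}'
python3 -c "
from h import *
st()"
python3 -m pendant '{"grip":[-1,-1,-1,-1,-1,-1,-1,-1,-1,-1],"linear":[[2,-4,0],[2,-4,0],[2,-5.5,0],[2,-5.5,0],[2,-5.5,0],[2,-5.5,0],[5,-4,0],[5,-4,0],[5,-4,0],[5,-4,0]],"angular":[[0,0,0],[0,0,0],[0,0,0],[0,0,0],[0,0,0],[0,0,0],[0,0,0],[0,0,0],[0,0,0],[0,0,0]]}'
python3 -c "
from h import *
st()"
```

```text
t: 9.07
ee_pos: [545.3, -33.9, 50.8]
orientation: [-1.712, -2.634, -0.0]
ft_force: [0.3, 0.0, -0.6]
width: 0.5
grasp_force: 0.0
jig [-62.9  -3.7] z 50.8 yaw 113.96 tilt [0.     0.0001] w 0.5 F jig [-0.1 -0.3] -0.6 t 9.1
t: 9.9
ee_pos: [490.6, -22.7, 50.8]
orientation: [1.711, 2.635, 0.0]
ft_force: [2.1, -1.6, 0.9]
width: 0.2
grasp_force: 1.1
jig [-30.3  41.7] z 50.8 yaw 114.01 tilt [ 0.0004 -0.0001] w 0.2 F jig [-2.3 -1.2] 0.9 t 9.9
```

```bash
python3 -m pendant '{"grip":[-1,-1,-1,-1,-1],"linear":[[5,-2,0],[5,-2,0],[5,-2,0],[4,-1,0],[0,0,0]],"angular":[[0,0,0],[0,0,0],[0,0,0],[0,0,0],[0,0,0]]}'
python3 -c "
from h import *
st()"
python3 -m pendant '{"grip":[-1,-1,-1],"linear":[[3,0.5,0],[2,0.5,0],[0,0,0]],"angular":[[0,0,0],[0,0,0],[0,0,0]]}'
python3 -c "
from h import *
st()"
```

```text
t: 10.32
ee_pos: [477.8, -9.4, 51.0]
orientation: [1.706, 2.634, -0.001]
ft_force: [4.0, -14.2, -1.8]
width: 0.6
grasp_force: 7.3
jig [-12.9  47.9] z 51.0 yaw 114.12 tilt [ 0.0029 -0.0023] w 0.6 F jig [-14.6   2.2] -1.8 t 10.3
t: 10.57
ee_pos: [477.6, -7.8, 51.1]
orientation: [1.702, 2.632, -0.005]
ft_force: [6.0, -40.0, -3.9]
width: 0.3
grasp_force: 20.5
jig [-11.4  47.4] z 51.1 yaw 114.23 tilt [ 0.0039 -0.0064] w 0.3 F jig [-38.9  10.9] -3.9 t 10.6
```

```bash
python3 -m pendant '{"grip":[-1,-1,-1,-1,0,0.5,1,1,1,1,1,1],"linear":[[-9,0,0],[0,0,-25],[0,0,-35],[-10,-4,-35],[-35,-13,0],[-35,-13,0],[-35,-13,0],[-35,-13,0],[-35,-13,0],[-35,-13,0],[-35,-13,0],[-35,-13,0]],"angular":[[0,0,0],[0,0,0],[0,0,0],[0,0,0],[0,0,0],[0,0,0],[0,0,0],[0,0,0],[0,0,0],[0,0,0],[0,0,0],[0,0,0]]}'
python3 -m pendant '{"grip":[1,1,1],"linear":[[-33,-13,0],[0,0,0],[0,0,0]],"angular":[[0,0,0],[0,0,0],[0,0,0]]}'
cat >> h.py <<'E'
def disc(im,c,X,z,rmax=60):
    h=cv2.cvtColor(im,cv2.COLOR_RGB2HSV); m=((h[...,0]<16)&(h[...,1]>150)&(h[...,2]>50)).astype(np.uint8)
    m=cv2.morphologyEx(m,cv2.MORPH_OPEN,np.ones((3,3)))
    p=proj(c,list(X)+[z]); nl,l,s,ce=cv2.connectedComponentsWithStats(m)
    i=min(range(1,nl),key=lambda i:np.hypot(*(ce[i]-p))+(s[i,4]<100)*500)
    cn=max(cv2.findContours((l==i).astype(np.uint8),0,1)[0],key=len)[:,0].astype(float)
    q=cv2.minEnclosingCircle(np.array([plane(c,*r,z)[:2] for r in cn]).astype(np.float32))
    return ce[i],np.array(q[0]),q[1],plane(c,*ce[i],z)[:2]
def tri(*cp):
    A=[];b=[]
    for c,p in cp:
        o,d=ray(c,*p); d/=np.linalg.norm(d); Q=np.eye(3)-np.outer(d,d); A.append(Q);b.append(Q@o)
    return np.linalg.lstsq(np.vstack(A),np.hstack(b),rcond=None)[0]
E
python3 - <<'E'
from h import *
import pickle
st();im,c=snap('wrist','w6');pickle.dump(c,open('w6.pkl','wb'))
r=disc(im,c,(477,-311),12);print(r,jig(r[1]))
w1=pickle.load(open('w1.pkl','rb'));print(tri((c,r[0]),(w1,(310.6,91.5))))
i2,c2=snap('top','t6');r=disc(i2,c2,world(65,0),26);print('base',jig(r[1]),r[2],jig(r[3]))
cv2.imwrite('pics/c6.png',np.hstack([cv2.resize(im,(400,300)),cv2.resize(i2[150:240,190:310],(400,300),interpolation=2)])[:,:,::-1])
E
```

```text
t: 11.57
ee_pos: [497.5, -321.2, 145.1]
orientation: [-1.709, -2.632, -0.001]
ft_force: [0.9, -0.2, 0.6]
width: 50.4
grasp_force: 0.0
t: 11.82
ee_pos: [499.2, -356.5, 144.8]
orientation: [-1.713, -2.631, -0.001]
ft_force: [0.3, 0.8, 0.1]
width: 70.1
grasp_force: 0.0
jig [-338.2  170.7] z 144.8 yaw 113.85 tilt [-0.0017  0.0017] w 70.1 F jig [ 0.6 -0.6] 0.1 t 11.8
(array([250.63593005, 138.95654478]), array([ 477.56787109, -312.73468018]), 26.73322105407715, array([ 477.17717867, -312.21870966])) [-289.48203588  172.45259754]
[ 477.21785229 -312.04128596   13.40949171]
base [69.08478477  1.27902805] 34.29396438598633 [76.63489686  2.2548863 ]
```

View pics/c6.png

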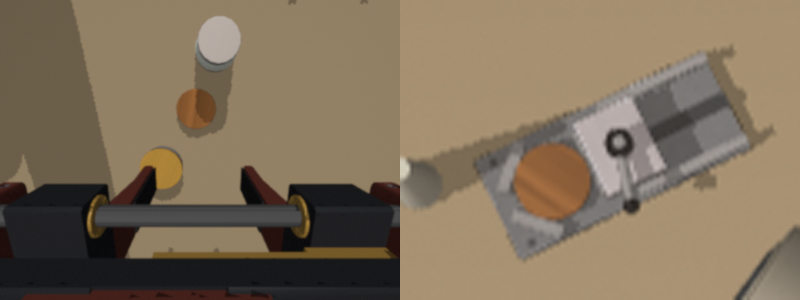

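c6 shows the disc in the V with the jaw against it and the lever across the jig, so it's tight. The mid disc is at about (196,108) in the left half, between the jar and the tin.

```bash
python3 -m pendant '{"grip":[1,1,1,1,1,1,1,1],"linear":[[25,-1,0],[24.5,-1,30],[0,0,35],[0,0,35],[0,0,25],[0,0,10],[0,0,4],[0,0,0]],"angular":[[0,0,0],[0,0,0],[0,0,0],[0,0,0],[0,0,0],[0,0,0],[0,0,0],[0,0,0]]}'
python3 -c "
from h import *
o=st();d=np.array([477.3,-312.2])-o['ee_pos'][:2];print(d@EX,-d@EY)"
```

```text
t: 12.58
ee_pos: [478.2, -310.5, 6.5]
orientation: [-1.709, -2.635, -0.0]
ft_force: [0.0, -0.3, -0.2]
width: 87.6
grasp_force: 0.0
jig [-287.7  171. ] z 6.5 yaw 114.07 tilt [-0.0012  0.0009] w 87.6 F jig [-0.3  0.1] -0.2 t 12.6
-1.1852413243625248 -1.4844366910473188
```

Now I'll shift by the small error, go down 2 mm more, grip and lift.

```bash
python3 -m pendant '{"grip":[1,-1,-1,-1,-1,-1,-1,-1,-1,-1],"linear":[[-1.2,-1.5,2.5],[0,0,0],[0,0,0],[0,0,0],[0,0,0],[0,0,0],[0,0,0],[0,0,0],[0,0,0],[0,0,0]],"angular":[[0,0,0],[0,0,0],[0,0,0],[0,0,0],[0,0,0],[0,0,0],[0,0,0],[0,0,0],[0,0,0],[0,0,0]]}'
python3 -c "
from h import *
st()"
```

```text
t: 13.42
ee_pos: [477.6, -313.5, 4.6]
orientation: [1.711, 2.634, -0.0]
ft_force: [-1.0, -0.1, 5.3]
width: 55.1
grasp_force: 30.0
jig [-290.2  172.8] z 4.6 yaw 114.0 tilt [ 0.0003 -0.0003] w 55.1 F jig [0.3 0.9] 5.3 t 13.4
```

```bash
python3 -m pendant '{"grip":[-1,-1,-1,-1,-1,-1,-1,-1,-1,-1,-1,-1],"linear":[[0,0,-10],[0,0,-30],[0,0,-40],[30,17,-45],[34,19,0],[34,19,0],[34,19,0],[34,19,0],[34,19,0],[34,19,0],[34,19,0],[32,22.8,0]],"angular":[[0,0,0],[0,0,0],[0,0,0],[0,0,0],[0,0,0],[0,0,0],[0,0,0],[0,0,0],[0,0,0],[0,0,0],[0,0,0],[0,0,0]]}'
python3 -m pendant '{"grip":[-1,-1],"linear":[[0,0,0],[0,0,0]],"angular":[[0,0,0],[0,0,0]]}'
python3 - <<'E'
from h import *
import pickle
o=st();im,c=snap('wrist','w7');pickle.dump((c,o),open('w7.pkl','wb'))
r=disc(im,c,world(65,0),26);print(r,jig(r[1]),jig(r[3]))
E
```

```text
t: 14.42
ee_pos: [511.3, 23.8, 117.6]
orientation: [-1.711, -2.634, 0.001]
ft_force: [1.0, -0.9, 0.8]
width: 55.0
grasp_force: 30.0
t: 14.58
ee_pos: [512.4, 23.7, 117.6]
orientation: [1.705, 2.638, 0.0]
ft_force: [-0.7, 0.1, -0.9]
width: 54.9
grasp_force: 30.0
jig [3.1 2.7] z 117.6 yaw 114.25 tilt [ 0.0003 -0.0001] w 54.9 F jig [0.3 0.6] -0.9 t 14.6
(array([255.08248452, 125.28340324]), array([488.92840576,  82.0049057 ]), 36.878719329833984, array([488.33635086,  83.23564248])) [65.91093621  0.27757671] [67.27621292  0.31309454]
```

View pics/w7.png

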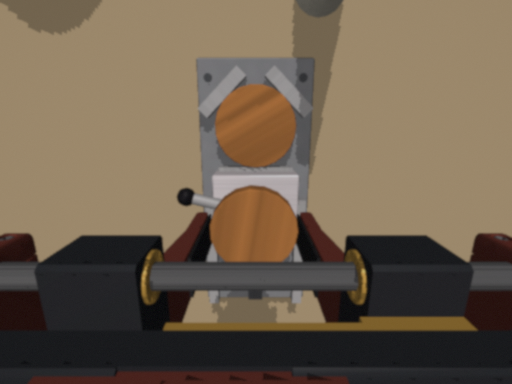

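w7 shows the base disc home at (255,125) and the mid disc held at (254,230), with the lever's ball at (186,197). Next I'll measure the held disc's offset.

```bash
cat >> h.py <<'E'
from scipy.optimize import least_squares
def held(im,c,o,ztop,vmax,seed=(254,225)):
    h=cv2.cvtColor(im,cv2.COLOR_RGB2HSV); m=((h[...,0]<17)&(h[...,1]>150)&(h[...,2]>50)).astype(np.uint8)
    m=cv2.morphologyEx(m,cv2.MORPH_OPEN,np.ones((3,3)));l=cv2.connectedComponents(m)[1]
    cn=max(cv2.findContours((l==l[seed[1],seed[0]]).astype(np.uint8),0,1)[0],key=len)[:,0].astype(float)
    P=np.array([plane(c,*q,ztop)[:2] for q in cn if q[1]<vmax])
    s=least_squares(lambda x:np.hypot(*(P-x[:2]).T)-x[2],[*P.mean(0),25],loss='soft_l1')
    d=s.x[:2]-o['ee_pos'][:2]; print('held',s.x[:2].round(2),'r',s.x[2].round(2),'rms',np.sqrt(np.mean(s.fun**2)).round(2),'rel tool',np.round([d@EX,-d@EY],2)); return s.x
E
python3 - <<'E'
from h import *
import pickle
c,o=pickle.load(open('w7.pkl','rb'));im=cv2.imread('pics/w7.png')[:,:,::-1].copy()
for v in(225,240,255): x=held(im,c,o,125,v)
x=held(im,c,o,26,999,(255,125)); print(jig(x[:2]))
E
```

```text
held [512.24  26.49] r 26.4 rms 0.48 rel tool [2.6  0.97]
held [512.79  25.22] r 27.53 rms 0.56 rel tool [1.22 0.95]
held [512.65  25.58] r 27.25 rms 0.56 rel tool [1.61 0.97]
held [488.87  82.04] r 36.2 rms 0.31 rel tool [62.85  2.42]
[65.96867108  0.31663542]
```

```bash
python3 -m pendant '{"grip":[-1,-1,-1,-1,-1,-1,-1],"linear":[[30,1,0],[31,0.5,20],[0,0,25],[0,0,20],[0,0,12],[0,0,0],[0,0,0]],"angular":[[0,0,0],[0,0,0],[0,0,0],[0,0,0],[0,0,0],[0,0,0],[0,0,0]]}'
python3 - <<'E'
from h import *
o=st();im,c=snap('wrist','w8');zt=o['ee_pos'][2]+7.4
x=held(im,c,o,zt,235);x=held(im,c,o,zt,250);print(jig(x[:2]))
E
```

```text
t: 15.22
ee_pos: [488.4, 76.8, 40.0]
orientation: [-1.713, -2.632, 0.002]
ft_force: [0.5, 0.1, -0.6]
width: 55.0
grasp_force: 30.0
jig [61.4  2.9] z 40.0 yaw 113.89 tilt [-0.0018 -0.0003] w 55.0 F jig [-0.1 -0.5] -0.6 t 15.2
held [485.01  90.54] r 31.46 rms 2.02 rel tool [13.9   2.54]
held [485.21  89.86] r 31.92 rms 2.04 rel tool [13.19  2.45]
[74.59723487  0.4504023 ]
```

View pics/w8.png

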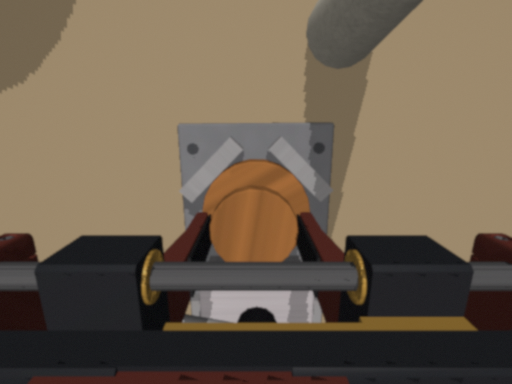

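In w8 the held disc hovers over the base, whose arc is visible above it with its top at (256,160). The held disc is centred at about (254,230).

Run:
```python
from h import *
im=cv2.imread('pics/w8.png')[:,:,::-1].copy();c=cam('wrist');o=ctrl.get_obs()
h=cv2.cvtColor(im,cv2.COLOR_RGB2HSV); m=((h[...,0]<17)&(h[...,1]>150)&(h[...,2]>50)).astype(np.uint8)
cn=max(cv2.findContours(m,0,1)[0],key=cv2.contourArea)[:,0].astype(float)
for vm in(186,200):
  P=np.array([plane(c,*q,26)[:2] for q in cn if q[1]<vm])
  for r0 in (37,37.5):
    s=least_squares(lambda x:np.hypot(*(P-x).T)-r0,P.mean(0)-30*EX);d=s.x-o['ee_pos'][:2];print(jig(s.x),np.sqrt(np.mean(s.fun**2)),'rel tool',d@EX,-d@EY)
```

```text
[66.36382318 -0.4854531 ] 0.4470920444994386 rel tool 5.013486855650256 2.6143061833253
[65.7943119  -0.48529256] 0.5116445237187088 rel tool 4.443975572256985 2.6141456396496814
[66.28639079 -0.45351703] 0.4677963884396545 rel tool 4.9360544668159445 2.5823701134895183
[65.67559596 -0.45145911] 0.5813680010595945 rel tool 4.325259638952374 2.580312190685842
```

```bash
python3 -m pendant '{"grip":[-1,-1,-1],"linear":[[3,1.5,0],[0,0,0],[0,0,0]],"angular":[[0,0,0],[0,0,0],[0,0,0]]}' >/dev/null
cat > chk.py <<'E'
from h import *
z=float(sys.argv[1]);r0=float(sys.argv[2]);vm=int(sys.argv[3])
for k in range(4):
    o=ctrl.get_obs();im=ctrl.get_image('wrist');c=cam('wrist',o)
    h=cv2.cvtColor(im,cv2.COLOR_RGB2HSV); m=((h[...,0]<17)&(h[...,1]>150)&(h[...,2]>50)).astype(np.uint8)
    cn=max(cv2.findContours(m,0,1)[0],key=cv2.contourArea)[:,0].astype(float)
    P=np.array([plane(c,*q,z)[:2] for q in cn if q[1]<vm])
    s=least_squares(lambda x:np.hypot(*(P-x).T)-r0,P.mean(0)-20*EX);d=s.x-o['ee_pos'][:2];print(jig(s.x).round(1),'tcp',jig(o['ee_pos']).round(1),o['ee_pos'][2].round(1),'rms',np.sqrt(np.mean(s.fun**2)).round(2),'rel tool',np.round([d@EX,-d@EY],2))
E
python3 chk.py 26 37.2 190
```

```text
[66.4  0.3] tcp [65.2 -0.2] 41.1 rms 0.48 rel tool [ 1.18 -0.52]
[66.5  0.2] tcp [65.4 -0.1] 41.0 rms 0.5 rel tool [ 1.1  -0.34]
[66.5  0.3] tcp [65.4  0. ] 40.8 rms 0.49 rel tool [ 1.08 -0.31]
[66.5  0.3] tcp [65.5  0.1] 40.7 rms 0.5 rel tool [ 1.   -0.18]
```

```bash
python3 -m pendant '{"grip":[-1,-1,-1,-1],"linear":[[-0.4,-0.6,4],[0,0,4],[0,0,1],[0,0,0]],"angular":[[0,0,0],[0,0,0],[0,0,0],[0,0,0]]}'
python3 -c "
from h import *
st()"
python3 -m pendant '{"grip":[-1,-1],"linear":[[0,0,1],[0,0,0]],"angular":[[0,0,0],[0,0,0]]}'
python3 -m pendant '{"grip":[-1,-1],"linear":[[0,0,0.7],[0,0,0]],"angular":[[0,0,0],[0,0,0]]}'
```

```text
t: 16.05
ee_pos: [488.3, 81.0, 30.8]
orientation: [-1.71, -2.634, 0.001]
ft_force: [-0.0, 0.1, -0.3]
width: 55.2
grasp_force: 30.0
jig [65.2  1.3] z 30.8 yaw 114.01 tilt [-0.001  -0.0001] w 55.2 F jig [ 0.1 -0. ] -0.3 t 16.1
t: 16.22
ee_pos: [488.4, 81.0, 30.5]
orientation: [-1.711, -2.635, 0.001]
ft_force: [-2.1, -0.5, 5.8]
width: 55.0
grasp_force: 30.0
t: 16.38
ee_pos: [488.5, 81.0, 30.5]
orientation: [-1.711, -2.635, 0.0]
ft_force: [-4.8, -1.6, 14.9]
width: 54.9
grasp_force: 30.0
```

```bash
python3 -m pendant '{"grip":[0.5,0.5,0.6,0.6,0.6],"linear":[[0,0,-0.7],[0,0,0],[0,0,0],[0,0,0],[0,0,0]],"angular":[[0,0,0],[0,0,0],[0,0,0],[0,0,0],[0,0,0]]}'
python3 -m pendant '{"grip":[0.6,0.6,0.6,0.6,0.6,0.6],"linear":[[0,0,-15],[0,0,-30],[-20,0,-35],[-30,0,-20],[0,0,0],[0,0,0]],"angular":[[0,0,0],[0,0,0],[0,0,0],[0,0,0],[0,0,0],[0,0,0]]}'
python3 - <<'E'
from h import *
o=st();im,c=snap('wrist','w9')
h=cv2.cvtColor(im,cv2.COLOR_RGB2HSV)
for n,z in(('base',26),('mid',38)):
    p=proj(c,[*world(65.5,0),z]);print(n,np.round(p))
cv2.imwrite('pics/w9c.png',cv2.resize(im[20:240,150:370,::-1],(600,600),interpolation=2))
E
```

```text
t: 16.8
ee_pos: [488.6, 81.0, 30.1]
orientation: [-1.711, -2.635, 0.0]
ft_force: [0.5, -0.5, -0.0]
width: 69.8
grasp_force: 0.0
t: 17.3
ee_pos: [510.2, 34.6, 131.3]
orientation: [1.713, 2.631, 0.003]
ft_force: [-0.5, 0.3, -1.8]
width: 70.2
grasp_force: 0.0
jig [13.9  0.3] z 131.3 yaw 113.87 tilt [0.003  0.0002] w 70.2 F jig [0.5 0.3] -1.8 t 17.3
base [252. 138.]
mid [252. 139.]
```

View pics/w9c.png

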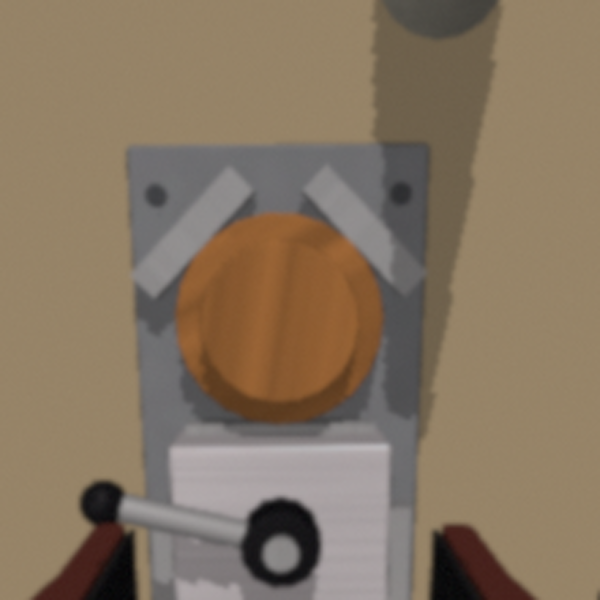

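w9c shows the base outline at x 176–382 and y 212–423, with the mid disc at x 202–357 and y 238–402. It's concentric to within about 1 mm. The lever points about 77° with its ball at (103,502), so it's tight. Next is the top disc.

```bash
python3 -m pendant '{"grip":[0.6,0.6,0.6,0.6,0.6,0.6,0.6,0.6,0.6,0.6],"linear":[[10,3,-20],[34,9,0],[34,10,0],[34,10,0],[34,10,0],[34,10,0],[34,10,0],[34,10,0],[0,0,0],[0,0,0]],"angular":[[0,0,0],[0,0,0],[0,0,0],[0,0,0],[0,0,0],[0,0,0],[0,0,0],[0,0,0],[0,0,0],[0,0,0]]}'
python3 - <<'E'
from h import *
import pickle
w2=pickle.load(open('w2.pkl','rb'))
st()
for k in range(3):
    o=ctrl.get_obs();im=ctrl.get_image('wrist');c=cam('wrist',o);r=disc(im,c,(451,342),12);d=r[1]-o['ee_pos'][:2]
    print(r,'rel tool',d@EX,-d@EY,o['ee_pos'])
print(tri((c,r[0]),(w2,(54.5,130.3))))
cv2.imwrite('pics/w10.png',im[:,:,::-1])
E
```

```text
t: 18.18
ee_pos: [471.7, 292.7, 148.3]
orientation: [-1.704, -2.637, 0.005]
ft_force: [-0.2, 0.3, 0.1]
width: 70.1
grasp_force: 0.0
jig [265.1 -70.4] z 148.3 yaw 114.25 tilt [-0.0029 -0.0017] w 70.1 F jig [0.4 0.1] 0.1 t 18.2
(array([254.3119015 , 133.41723666]), array([450.47802734, 342.99932861]), 16.683637619018555, array([450.47664003, 343.26191349])) rel tool 54.584593592128705 1.2843598869173274 [471.68201906 292.68513406 148.33449011]
(array([254.45663957, 132.24932249]), array([450.53240967, 343.06726074]), 16.744707107543945, array([450.43294459, 343.14923467])) rel tool 55.934091468530674 1.6668420933725083 [471.94072193 291.36537377 148.47077391]
(array([254.28103683, 131.36834925]), array([450.43655396, 342.97622681]), 16.6966495513916, array([450.42119337, 343.21027301])) rel tool 56.77123345952069 1.4719324206373767 [472.36581104 290.59066374 148.77523805]
[450.60993411 343.17653857   9.14971388]
```

View pics/w10.png

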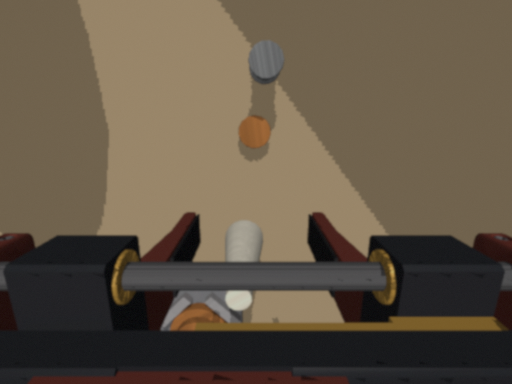

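In w10 the top disc is at (254,131), the spool at (266,60), and the cone stands well below and behind the tool. Now I'll go to the disc.

```bash
python3 -m pendant '{"grip":[0.6,0.6,0.6,0.6,0.6,0.6,0.6,0.6,0.6],"linear":[[28,1,0],[29,0.5,0],[0,0,35],[0,0,40],[0,0,35],[0,0,20],[0,0,10],[0,0,0],[0,0,0]],"angular":[[0,0,0],[0,0,0],[0,0,0],[0,0,0],[0,0,0],[0,0,0],[0,0,0],[0,0,0],[0,0,0]]}'
python3 -c "
from h import *
o=st();d=np.array([450.45,343.0])-o['ee_pos'][:2];print(d@EX,-d@EY)"
```

```text
t: 19.08
ee_pos: [452.4, 343.1, 10.5]
orientation: [-1.713, -2.634, 0.001]
ft_force: [-0.2, -0.5, -0.2]
width: 70.4
grasp_force: 0.0
jig [319.  -73.5] z 10.5 yaw 113.93 tilt [-0.0004 -0.0003] w 70.4 F jig [-0.4  0.4] -0.2 t 19.1
0.6971726877646834 -1.86576273873136
```

```bash
python3 -m pendant '{"grip":[0.6,0.6,-1,-1,-1,-1,-1,-1,-1,-1,-1],"linear":[[0.7,-1.9,3],[0,0,2],[0,0,0],[0,0,0],[0,0,0],[0,0,0],[0,0,0],[0,0,0],[0,0,0],[0,0,0],[0,0,0]],"angular":[[0,0,0],[0,0,0],[0,0,0],[0,0,0],[0,0,0],[0,0,0],[0,0,0],[0,0,0],[0,0,0],[0,0,0],[0,0,0]]}'
python3 -c "
from h import *
st()"
```

```text
t: 20.0
ee_pos: [450.1, 343.8, 5.4]
orientation: [1.711, 2.635, 0.0]
ft_force: [-0.4, -0.1, 1.9]
width: 35.1
grasp_force: 30.0
jig [320.6 -71.6] z 5.4 yaw 114.01 tilt [0.0001 0.0001] w 35.1 F jig [0.1 0.4] 1.9 t 20.0
```

```bash
python3 -m pendant '{"grip":[-1,-1,-1,-1,-1],"linear":[[0,0,-10],[0,0,-30],[0,0,-40],[0,0,-40],[0,0,-30]],"angular":[[0,0,0],[0,0,0],[0,0,0],[0,0,0],[0,0,0]]}'
python3 -m pendant '{"grip":[-1,-1,-1,-1,-1,-1,-1,-1,-1,-1,-1,-1],"linear":[[-35,-8,0],[-35,-8,0],[-35,-8,0],[-35,-8,0],[-35,-8,0],[-35,-8,0],[-35,-8,0],[-35,-8,0],[-30,-8,20],[0,0,10],[0,0,0],[0,0,0]],"angular":[[0,0,0],[0,0,0],[0,0,0],[0,0,0],[0,0,0],[0,0,0],[0,0,0],[0,0,0],[0,0,0],[0,0,0],[0,0,0],[0,0,0]]}'
python3 - <<'E'
from h import *
import pickle
ctrl.get_image('top')
for k in range(3):
    o=st();im=ctrl.get_image('wrist');c=cam('wrist',o)
    for v in(232,245): held(im,c,o,o['ee_pos'][2]+6.6,v)
    x=held(im,c,o,26,999,(255,125));print(jig(x[:2]))
cv2.imwrite('pics/w11.png',im[:,:,::-1])
E
```

```text
t: 20.42
ee_pos: [450.4, 344.0, 158.6]
orientation: [1.71, 2.634, 0.003]
ft_force: [0.2, 0.1, -0.1]
width: 34.6
grasp_force: 30.0
t: 21.42
ee_pos: [509.8, 31.4, 125.1]
orientation: [-1.711, -2.633, 0.001]
ft_force: [1.0, 0.0, -0.6]
width: 34.9
grasp_force: 30.0
jig [11.5  1.4] z 125.6 yaw 114.03 tilt [-0.0004  0.0002] w 35.1 F jig [ 0.6 -0.5] -1.0 t 21.5
held [510.69  33.25] r 16.88 rms 0.49 rel tool [0.99 0.99]
held [510.94  32.67] r 17.37 rms 0.51 rel tool [0.36 0.98]
held [488.84  82.13] r 36.08 rms 0.3 rel tool [54.53  1.1 ]
[66.06325515  0.31003183]
jig [11.7  1. ] z 125.9 yaw 114.08 tilt [0.0005 0.0002] w 34.7 F jig [ 0.6 -0.5] 0.5 t 21.5
held [510.93  33.63] r 16.85 rms 0.47 rel tool [1.05 0.97]
held [511.2   32.95] r 17.42 rms 0.52 rel tool [0.32 0.93]
held [488.87  82.1 ] r 36.07 rms 0.3 rel tool [54.3   0.71]
[66.02054957  0.29751906]
jig [11.8  0.8] z 126.0 yaw 114.1 tilt [0.0009 0.0002] w 35.1 F jig [-0.3  0.6] -0.7 t 21.6
held [511.07  33.73] r 16.85 rms 0.47 rel tool [1.02 0.94]
held [511.35  33.1 ] r 17.38 rms 0.51 rel tool [0.33 0.95]
held [488.86  82.12] r 36.06 rms 0.31 rel tool [54.26  0.52]
[66.04010769  0.29257166]
```

View pics/w11.png

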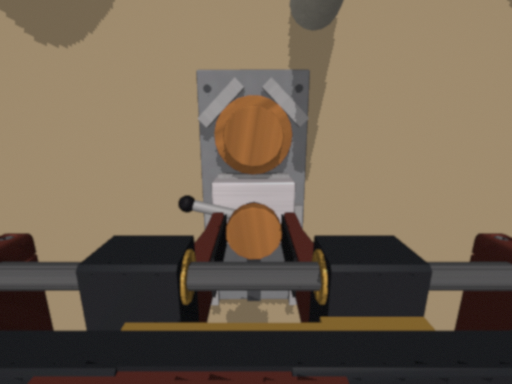

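w11 shows the two-disc stack concentric at (253,135) and the top disc held at (254,231). I'll move over and hover.

```bash
python3 -m pendant '{"grip":[-1,-1,-1,-1,-1,-1,-1,-1],"linear":[[27,0,0],[26.5,0,10],[0,0,25],[0,0,25],[0,0,10],[0,0,0],[0,0,0],[0,0,0]],"angular":[[0,0,0],[0,0,0],[0,0,0],[0,0,0],[0,0,0],[0,0,0],[0,0,0],[0,0,0]]}'
python3 chk.py 26 37.2 190
```

```text
t: 22.28
ee_pos: [489.5, 80.3, 56.3]
orientation: [1.71, 2.634, 0.002]
ft_force: [0.6, -0.5, 0.3]
width: 35.1
grasp_force: 30.0
[66.2  0.3] tcp [64.1  0.5] 56.3 rms 0.56 rel tool [2.03 0.24]
[66.1  0.3] tcp [64.   0.4] 56.4 rms 0.52 rel tool [2.15 0.06]
[66.1  0.3] tcp [63.9  0.4] 56.4 rms 0.54 rel tool [2.14 0.09]
[66.1  0.4] tcp [63.9  0.5] 56.4 rms 0.51 rel tool [2.18 0.17]
```

```bash
python3 -m pendant '{"grip":[-1,-1,-1,-1,-1],"linear":[[1.5,-0.4,4],[0,0,4],[0,0,3],[0,0,0],[0,0,0]],"angular":[[0,0,0],[0,0,0],[0,0,0],[0,0,0],[0,0,0]]}'
python3 -c "
from h import *
st()"
python3 -m pendant '{"grip":[-1,-1],"linear":[[0,0,1],[0,0,0]],"angular":[[0,0,0],[0,0,0]]}'
python3 -m pendant '{"grip":[-1,-1],"linear":[[0,0,1],[0,0,0]],"angular":[[0,0,0],[0,0,0]]}'
```

```text
t: 22.9
ee_pos: [487.3, 81.3, 43.9]
orientation: [-1.711, -2.634, 0.001]
ft_force: [0.4, -0.4, 0.5]
width: 34.6
grasp_force: 30.0
jig [65.9  2. ] z 43.9 yaw 114.01 tilt [-0.0009 -0.0001] w 34.6 F jig [-0.6 -0.2] 0.5 t 22.9
t: 23.07
ee_pos: [487.6, 81.3, 43.4]
orientation: [-1.711, -2.635, 0.0]
ft_force: [-0.8, -1.5, 1.9]
width: 34.9
grasp_force: 30.0
t: 23.23
ee_pos: [487.7, 81.3, 43.3]
orientation: [1.711, 2.635, 0.0]
ft_force: [-4.1, -1.2, 14.3]
width: 35.3
grasp_force: 30.0
```

```bash
python3 -m pendant '{"grip":[0.2,0.2,0.2,0.2,0.2],"linear":[[0,0,-0.8],[0,0,0],[0,0,0],[0,0,0],[0,0,0]],"angular":[[0,0,0],[0,0,0],[0,0,0],[0,0,0],[0,0,0]]}'
python3 -m pendant '{"grip":[0.2,0.2,0.2,0.2,0.2,0.2],"linear":[[0,0,-15],[0,0,-30],[-20,0,-30],[-30,0,-20],[0,0,0],[0,0,0]],"angular":[[0,0,0],[0,0,0],[0,0,0],[0,0,0],[0,0,0],[0,0,0]]}'
python3 - <<'E'
from h import *
o=st();im,c=snap('wrist','w12')
for z in (26,38,50):print(np.round(proj(c,[*world(66,0.3),z]),1))
print(np.round(proj(c,[*world(-9,0),63]),1),[np.round(proj(c,[*(world(-9+62*np.cos(a),62*np.sin(a))),58]),1) for a in np.radians([75,83])])
cv2.imwrite('pics/w12c.png',cv2.resize(im[20:240,150:370,::-1],(600,600),interpolation=2))
E
```

```text
t: 23.65
ee_pos: [487.6, 81.3, 42.9]
orientation: [-1.711, -2.635, 0.0]
ft_force: [-0.4, 0.3, 1.0]
width: 52.8
grasp_force: 0.0
t: 24.15
ee_pos: [509.1, 34.9, 139.0]
orientation: [1.713, 2.631, 0.003]
ft_force: [-1.3, 0.1, -1.2]
width: 52.6
grasp_force: 0.0
jig [14.7  1.2] z 139.0 yaw 113.88 tilt [0.0028 0.0002] w 52.6 F jig [0.7 1.1] -1.2 t 24.1
[252.8 137.8]
[252.8 138.6]
[252.8 139.4]
[253.6 220.1] [array([190.9, 202.8]), array([189.8, 211.3])]
```

View pics/w12c.png

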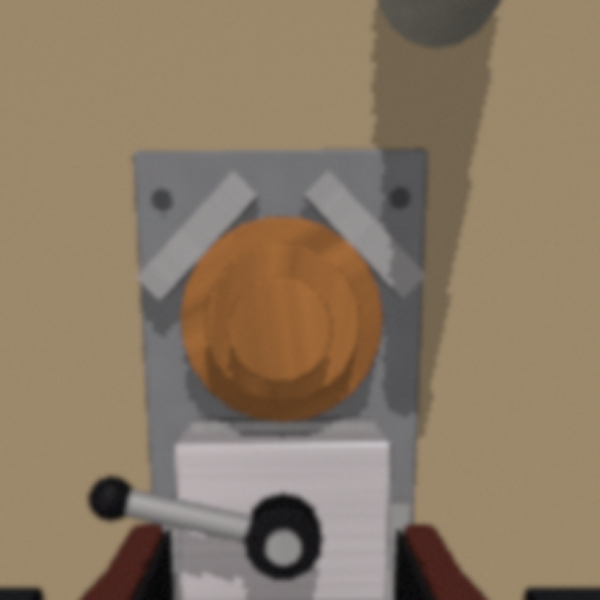

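w12c shows the stepped stack: base centre about (281,318), mid about (280,320) and top about (278,327). The lever ball at (110,498) matches fully tight. The top disc may be 1–2 mm towards the jaw, so I'll measure that more exactly.

Run:
```python
from h import *
c=cam('wrist');P=[]
A=[ctrl.get_image('wrist') for _ in range(4)]
a=np.mean(A,0)[...,0]; a=cv2.GaussianBlur(a,(3,3),0)
for z,r in((26,38),(38,28),(50,18)):
    ctr=np.array(proj(c,[*world(66,.3),z])); f,R,t=c[0],c[3],c[4]; rp=r*f/(R@np.array([*world(66,.3),z])+t)[2]
    pts=[]
    for th in np.arange(0,2*np.pi,.05):
        d=np.array([np.cos(th),np.sin(th)]);s=np.arange(rp-5,rp+5,.25)
        q=(ctr+s[:,None]*d).astype(np.float32);v=cv2.remap(a.astype(np.float32),q[:,:1],q[:,1:],1).ravel()
        g=np.abs(np.gradient(v));i=g.argmax()
        if g[i]>1.0 and 0<i<len(s)-1: pts.append(plane(c,*q[i],z)[:2])
    pts=np.array(pts)
    s=least_squares(lambda x:np.hypot(*(pts-x[:2]).T)-r,world(66,.3),loss='soft_l1',f_scale=.3)
    print(z,len(pts),jig(s.x).round(2),'rms',np.sqrt(np.median(s.fun**2)).round(2),jig(pts.mean(0)).round(2))
```

```text
26 111 [64.7 -0.8] rms 0.7 [69.1  -1.15]
38 73 [65.48  0.16] rms 0.49 [59.81 -1.92]
50 66 [64.74  0.36] rms 0.69 [58.81 -1.71]
```

```bash
python3 -c "
from workcell import ctrl
print(ctrl.close_job())"
```

```text
the job is handed in; nothing more can be done
None
```

I handed the job in at about 24 s of the 67 s allowed: the largest disc is home in the V stop, the jaw is against it, the lever is swung tight, and the other two discs sit on top, centred to about 1–1.5 mm by the last picture, with the cone, spool, jar and tin left alone.

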